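# Hold a stone egg before the macro camera with tongs

### The arm

A 6-joint arm with a two-finger parallel gripper is mounted at the origin on the work surface. World frame = base frame: x ahead of the robot, y to its left, z up, the work surface at z = 0. Lengths are in m, angles in rad, forces in N, time in s.
With the tool pointing down it reaches from about 0.3 to 0.875 m from the base axis. Payload 6.4 kg.
Tool frame: the origin (TCP) lies on the centre line of the jaws, within the pads' length; the fingertips stand 8 mm ahead of it and the grasp point (between the pads) lies 11 mm behind it; z points along the fingers, y is the line along which they close (so a half turn about z gives the same grasp; the last joint's range is limited). The gripper opens to 85 mm and grips with 20 to 120 N. Pads are 22 mm wide; open, the fingers measure 114 mm over their backs; the gripper's body (76 mm by 85 mm) begins 54 mm behind the grasp point. The pads swing forward as they close: fully open they stand 13 mm farther back than shut.
Start: joints at [0.945, 0.181, 1.607, -0, 1.354, -0.206], TCP at [0.234, 0.525, 0.239] pointing down, gripper open.
Joint ranges: [-2.99, 2.99], [-0.89, 2.07], [0.3, 2.58], [-1.14, 4.28], [0, 2.63], [-3.12, 3.12]. Speed limits (rad/s): [2.57, 2.57, 3.01, 3.14, 3.14, 3.14].

### API

Orientations are given as a rotation vector (axis times angle).
In Python, from plant import monitor, optics, job gives the robot as it stands.
- The arm moves only by the tool carry_out, never from a script. Its arguments are lists of equal length, an entry for each row: "travel": the shift along the tool's x, y, z in mm, a list of three; "angular": the turn, a rotation vector about the tool's x, y, z in rad, a list of three. A call has 1 to 12 rows; each row is the pose to reach, as a shift and turn from the pose commanded when the call began, along the tool's axes at that moment; what a row does not reach only later rows make up. A row lasts 1/8 s, in which the tool goes at most 62.5 mm and 10.7 degrees, less where a joint would pass 70% of its speed; a pose out of reach is approached as far as the arm can. A call with a gripper value outside its range is refused whole. "jaw" is the finger opening in mm, from 0 to 85.4, set as the call begins (left out, the last holds). The fingers move at their own pace and stop on an object; "newtons" is the grip in N (left out, the last holds). Time passes only in rows, so rows that repeat a pose let the fingers close. It gives the time, the measured TCP pose, the force, the opening and the grip force at its end, in the units of the state.
- monitor.sense(): the state, without advancing time (a new reading comes with each control period).
- optics.snapshot(name): name is "scene" or "top"; returns (picture, depth): 400x640x3 uint8, red, green, blue; 400x640 float32, m along the optical axis (not along the pixel's ray), 0 where there is no reading.
- optics.get_calibration(name): a dict with "vfov" (degrees; the focal length in pixels is half the picture's height over the tangent of half this angle, whatever the lens; pixels are square), "cx", "cy" (the principal point, pixels), "eye" and "attitude" of the camera in the world. Camera axes: x right, y down, z forward; pixel columns grow to the right and rows downward; lengths in m; the calibration is good to about 2 mm. A picture is of the moment at which its call begins. get_calibration takes no time and is no camera call.
- job.hand_in(): hands the job in; it is judged then, once.
The state is a dict: "time_s": time; "joint_pos": joint angles; "qvel": joint speeds; "joint_torque": joint torques, N m; "eef_pos": TCP position; "orientation": TCP orientation; "ft_force": force on the tool from outside, world axes, zero at the start; "wrist_torque": the same for the moment, N m; "gripper_width": opening from 0.0 (shut) to 1.0 (fully open); "gripper_force": force on a finger pad.
Only numpy, scipy, OpenCV 4.12 (cv2) and the standard library are available. Lean on these libraries where they do the work, as an engineer would, in place of code of your own. Each camera call takes 0.05 s, during which the arm holds its last target. There are 200 camera calls.

### The job

First turn the focus dial's knob until its white pointer lies within the orange mark. Then grip the spring tongs by their black pads, close their jaws on the amber egg (never touch it with the gripper itself), lift it and hold it still in front of the camera, centred on the lens axis, its middle 10 cm from the lens. Finish while holding it there, tongs and egg clear of the camera, and leave the other things where they are.

Things in the scene. Friction and masses are not known exactly. Their poses are not given: they have to be found in the camera images.
- knob: Black focus knob: disc 48 mm across, 6 mm thick, with an upright bar 44 mm long (x), 11 mm wide (y), 28 mm high. Origin on the turning axis under the disc, 22 mm above the desk; bar top 56 mm above the desk. x points along the bar to the white pointer. Stays where left (0.05 N m friction, stops about 115 degrees apart); starts 0.5 to 1.35 rad clockwise, seen from above, of the mark.
- knob_grip (a point): Point on the knob's turning axis, 50 mm above the desk: the height to grip the bar (fingertips then just clear the disc below).
- mark: Marks on top of the grey focus dial (fixed puck 104 mm across, 22 mm high) around the knob's axis. Origin on that axis, 22 mm above the desk; x points from the axis to the middle of the orange mark, a wedge some 16 degrees wide (8 either side). The knob is set when its x lies along this x.
- tongs: Steel spring tongs lying flat, 211 mm long, 30 mm high, 110 g, balanced near the pads; this is the right arm with the hinge (upright, at x = -85 mm). Origin at desk level midway between the pads as closed on an egg; x to the jaws, y left. Black grip pads: upright, 40 mm long, 30 mm high. Relaxed, they measure 54 mm over their outsides and the jaws 65 mm apart inside.
- tongs_arm: Left arm of the tongs, mirror of the right, on the hinge; origin on the hinge at desk level. Relaxed it stands 0.17 rad open; squeezing the pads turns it shut. The spring pushes the pads out with 4 N relaxed, 6 N on an egg. Pads at 48 mm: jaws 51 mm apart; on an egg: pads 40 mm, jaws 34 mm, arms parallel. Eased, the jaws spring open again.
- grip_right (a point): Middle of the outer face of the right black grip pad, 15 mm above the tongs' underside.
- grip_left (a point): Middle of the outer face of the left black grip pad, 15 mm above the underside.
- jaw_right (a point): Middle of the inner face of the right orange jaw (32 mm long, 22 mm high, 5 mm thick), 101 mm ahead of the grip pads, 15 mm above the underside.
- jaw_left (a point): Middle of the inner face of the left orange jaw, likewise.
- egg_amber: The amber-orange polished stone egg, 34 mm across, 44 mm high, 45 to 85 g, with a flat foot 24 mm across, standing on a round wooden display stand (52 mm across, 30 mm high, cork top, fixed). Origin at the centre of its foot, z up through its tip. Amber and white egg may swap stands.
- amber_mid (a point): Middle of the amber egg, 21 mm above its foot, where it is widest (34 mm from 17 to 25 mm above the foot).
- egg_white: A white marble egg of the same shape on the same kind of stand: leave it alone. Origin at the centre of its foot.
- camera: Black macro camera on a fixed desk stand. Origin at desk level under the front glass of the lens; the foot plate (130 x 120 mm, 12 mm high) reaches from x = 15 to 145 mm; the lens looks along its -x, level, its axis 165 mm above the desk; camera body 80 mm high and 120 mm wide, top at 219 mm.
- lens (a point): Middle of the front glass of the lens, 56 mm across, straight above the camera's origin, 165 mm above the desk.
- focus (a point): The point on the lens axis 100 mm in front of the front glass, 165 mm above the desk, where the egg's middle is to be held. Axes as the camera's.
- mug: White mug, 80 mm across, 95 mm high; leave it. Origin under its centre.
- pen_pot: Square dark pen pot, 75 mm wide, pens up to 150 mm; leave it. Origin under its centre.
- spare_lens: Spare black lens standing upright, 66 mm across, 61 mm high; leave it. Origin under its centre.
- tealight: Green glass tealight, 60 mm across, 27 mm high; leave it. Origin under its centre.
- brush: Dusting brush, 160 mm long, lying; leave it. Origin under its middle.
- tin: Small blue tin, 85 x 60 x 30 mm; leave it. Origin under its centre.

How it is judged:
By the outcome, as a careful person would: the job done as asked, in the order asked, and still so for the second after the job is handed in, while the arm keeps its last pose, push and grip.
It also fails if it takes over 58 s, if anything falls off the work surface, if the arm or the gripper's body presses on something with over 40 N, if the wrist force passes 120 N, or if a joint passes its speed limit or range.

## Working session

There is one attempt and no reset: what is moved stays moved. The work goes in short steps, Python scripts to look and compute and a tool call to move; the robot and the scene stay as the last step left them, time stands still between calls to the robot, and variables do not carry over. Pictures are saved under pics/ and viewed, at most 10 in all, crops included, and the job is handed in when it is done.

Besides the shell and the picture viewer there is one more tool, called after "Request:" as name(argument=value, ...) on one line, values as JSON. carry_out: Moves the arm, as the interface text tells. Its arguments: {"type":"object","properties":{"travel":{"type":"array","items":{"type":"array","items":{"type":"number"}}},"angular":{"type":"array","items":{"type":"array","items":{"type":"number"}}},"jaw":{"type":"number"},"newtons":{"type":"number"}},"required":["travel","angular"]}

```bash
mkdir -p pics; ls
cat > h.py <<'E'
import numpy as np,cv2
from plant import monitor,optics,job
from scipy.spatial.transform import Rotation as R
def att(c):
    a=np.array(c["attitude"],float)
    if a.shape==(3,3): return a
    return (R.from_rotvec(a) if a.size==3 else R.from_quat(a)).as_matrix()
def f(c): return 200/np.tan(np.radians(c["vfov"])/2)
def ray(c,u,v):
    d=np.stack([(np.asarray(u,float)-c["cx"])/f(c),(np.asarray(v,float)-c["cy"])/f(c),np.ones_like(np.asarray(u,float))],-1)
    return d@att(c).T
def onz(c,u,v,z):
    d=ray(c,u,v);e=np.array(c["eye"]);return e+d*((z-e[2])/d[...,2])[...,None]
def cloud(c,D):
    v,u=np.mgrid[:D.shape[0],:D.shape[1]]
    return np.array(c["eye"])+ray(c,u,v)*D[...,None]
def proj(c,p):
    q=(np.asarray(p)-np.array(c["eye"]))@att(c);return q[...,:2]/q[...,2:]*f(c)+[c["cx"],c["cy"]]
E
python3 - <<'E'
from h import *
for n in("scene","top"):
    c=optics.get_calibration(n);print(n,c)
    P,D=optics.snapshot(n);np.savez(n+"0.npz",P=P,D=D);cv2.imwrite(f"pics/{n}0.png",P[...,::-1])
print(monitor.sense())
E
```

```text
pics
scene {'vfov': 57.20589618315402, 'cx': 323.6053405242697, 'cy': 195.12076251083656, 'eye': array([ 1.02583339, -0.5496946 ,  0.86228374]), 'attitude': array([-2.22258406, -0.8344525 ,  0.33426033])}
top {'vfov': 55.61326072816652, 'cx': 322.26362809802987, 'cy': 200.33251517121005, 'eye': array([0.35800986, 0.01168058, 1.41496003]), 'attitude': array([-2.15248815,  2.14688085, -0.16025534])}
{'time_s': 0.1, 'joint_pos': array([ 9.44678864e-01,  1.81495646e-01,  1.60788517e+00, -1.17428183e-05,
        1.35382019e+00, -2.06310567e-01]), 'qvel': array([ 0.00041583, -0.00171625, -0.00434305, -0.00028482, -0.00194888,
        0.00016735]), 'joint_torque': array([ 5.20567919e-04, -4.45873868e+01, -3.52239382e+01, -3.45784283e-04,
        4.11417423e-03, -4.33700086e-05]), 'eef_pos': array([0.23406545, 0.52467592, 0.23846903]), 'orientation': array([-6.54462041e-01, -3.07201222e+00,  2.31752674e-03]), 'ft_force': array([ 0.7642701 ,  0.17736188, -0.48797411]), 'wrist_torque': array([-0.0397143 ,  0.03082255,  0.08368923]), 'gripper_force': 0.0, 'gripper_width': 1.0018443905357657}
```

View pics/scene0.png

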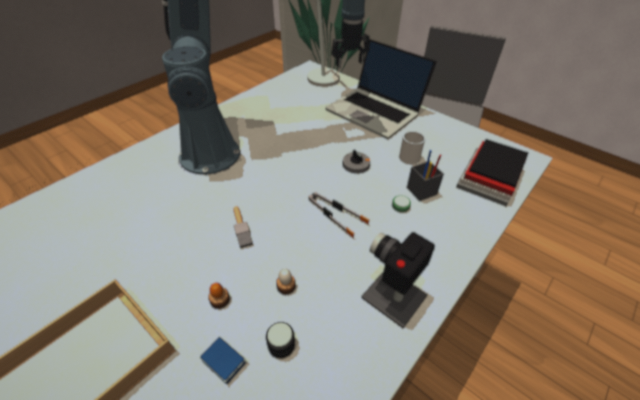

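View pics/top0.png

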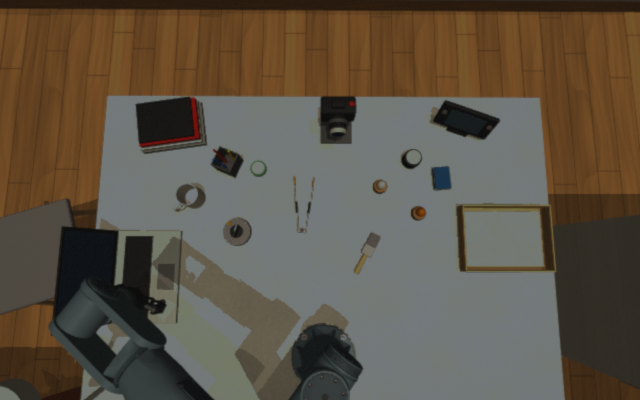

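Scene: amber egg (218,295), white egg (286,280), tongs from hinge (315,197) to jaws (352,233)/(367,218), dial (356,160), lens (378,246). Top: +x is up; dial (237,231), tongs (303,205), amber (418,213), camera (337,125).

Run:
```python
from h import *
S=np.load("scene0.npz")["P"];T=np.load("top0.npz")["P"]
def cr(I,u,v,w,h): return cv2.resize(I[v-h//2:v+h//2,u-w//2:u+w//2],(400,300),interpolation=cv2.INTER_CUBIC)
m=np.vstack([np.hstack([cr(T,237,231,40,30),cr(T,303,205,88,66)]),np.hstack([cr(S,356,160,40,30),cr(S,340,216,80,60)])])
cv2.imwrite("pics/m1.png",np.clip(m.astype(float)*1.5,0,255).astype(np.uint8)[...,::-1])
```

```text
(no output)
```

View pics/m1.png

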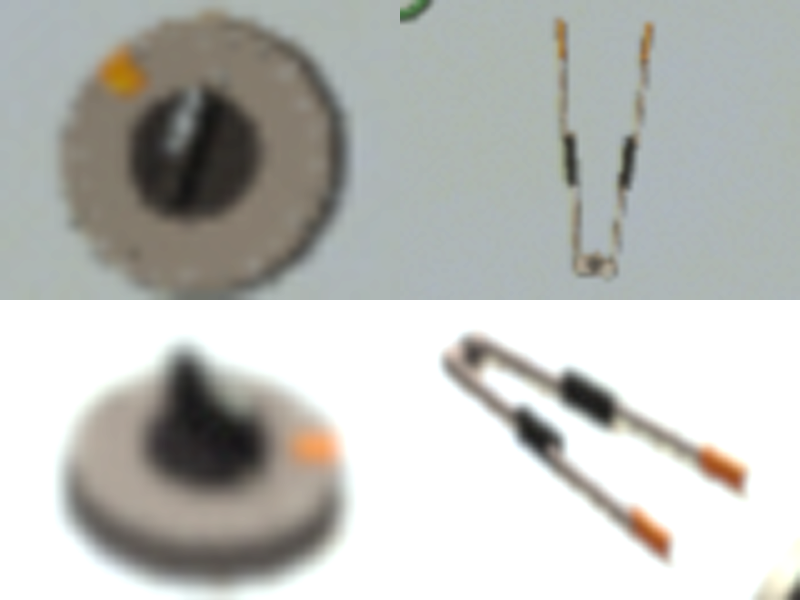

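Crop shows, in the top view, the orange mark at about (229.4,223.4), the knob bar with white pointer aimed about (236.5,225.5), and dial centre about (237.5,231.5). The tongs' black pads are at (296,205) and (308.7,205), and their jaws at (294,179) and (313.5,179). Now the numbers.

```bash
cat >> h.py <<'E'
def comps(m,amin=3):
    n,l,s,c=cv2.connectedComponentsWithStats(m.astype(np.uint8),connectivity=8)
    return [(s[i,4],c[i],l==i) for i in range(1,n) if s[i,4]>=amin]
def orange(P):
    h=cv2.cvtColor(P,cv2.COLOR_RGB2HSV);return (h[...,0]<20)&(h[...,0]>3)&(h[...,1]>150)&(h[...,2]>90)
E
python3 - <<'E'
from h import *
np.set_printoptions(precision=4,suppress=True)
box={"top":(180,450,140,260),"scene":(180,400,130,330)}
for n in("scene","top"):
    z=np.load(n+"0.npz");P,D=z["P"],z["D"];c=optics.get_calibration(n);C=cloud(c,D)
    u0,u1,v0,v1=box[n];B=np.zeros(D.shape,bool);B[v0:v1,u0:u1]=1
    print(n,"table z med",np.median(C[...,2][B]))
    for a,p,m in comps(orange(P)&B):
        print(" orange",a,p,"med",np.median(C[m],0))
    dark=(P.max(2)<60)&B
    for a,p,m in comps(dark,6):
        print(" dark",a,p,np.median(C[m],0))
    # raised blobs by depth
    for a,p,m in comps((C[...,2]>0.012)&B&(D>0),10):
        print(" raised",a,p,C[m].mean(0),C[m][:,2].max())
E
```

```text
scene table z med -0.0009364199332789203
 orange 19 [364.     219.1579] med [0.6349 0.1069 0.0178]
 orange 16 [349.5    232.1875] med [0.6343 0.0359 0.0186]
 orange 124 [215.5403 290.2823] med [ 0.5218 -0.3573  0.0646]
 dark 1704 [207.9079 146.287 ] [ 0.0585 -0.0379  0.0769]
 dark 89 [355.8652 158.0899] [0.4459 0.3107 0.0334]
 dark 11 [225.9091 167.1818] [ 0.1101 -0.0108  0.007 ]
 dark 47 [337.1489 205.4468] [0.5373 0.0955 0.0205]
 dark 30 [326.5333 212.2333] [0.5322 0.0496 0.0233]
 dark 1208 [389.7094 275.625 ] [ 0.8374 -0.0789  0.1668]
 dark 42 [287.4286 290.619 ] [ 0.6349 -0.2259  0.0163]
 dark 56 [221.7143 304.0179] [ 0.5366 -0.3607  0.0169]
 raised 1909 [206.4285 147.725 ] [ 0.0479 -0.0323  0.0736] 0.15925677892589962
 raised 101 [385.802  132.1386] [0.4222 0.542  0.0156] 0.019729246666017164
 raised 432 [355.8009 160.9028] [0.4487 0.3086 0.0248] 0.05718285188360139
 raised 417 [335.0096 210.4245] [0.5441 0.0747 0.0204] 0.031607135037303724
 raised 90 [396.1889 202.4667] [0.6716 0.2296 0.0228] 0.028451963394902302
 raised 411 [241.3747 229.1946] [ 0.3818 -0.1673  0.0169] 0.02155
[... 1885 characters left out ...]
733305650374
 raised 203 [258.2512 168.1724] [0.6792 0.2439 0.0259] 0.03495936273091016
 raised 382 [441.3298 177.4817] [ 0.6454 -0.4399  0.0294] 0.03870878359565855
 raised 194 [302.5876 207.8247] [0.5307 0.0766 0.0251] 0.03647785891471522
 raised 154 [379.7792 186.2662] [ 0.6082 -0.2068  0.0456] 0.07907264820065318
 raised 381 [190.7638 196.2021] [0.5675 0.4799 0.0566] 0.09965604045043053
 raised 161 [418.3913 212.882 ] [ 0.5105 -0.3455  0.0449] 0.0754374600449994
 raised 607 [236.7331 231.4728] [0.4425 0.3163 0.0258] 0.061899343933866424
 raised 28 [180.2143 239.7857] [0.4121 0.5238 0.0172] 0.023119276807378464
 raised 279 [370.0323 245.8638] [ 0.3916 -0.1711  0.019 ] 0.027199315081647857
```

Run:
```python
from h import *
from scipy.optimize import least_squares
np.set_printoptions(precision=4,suppress=True)
bx={"top":dict(dial=(215,260,205,255),tong=(285,320,170,240),cam=(310,365,90,150)),
"scene":dict(dial=(330,382,140,182),tong=(305,372,188,240),cam=(355,445,220,330))}
for n in("scene","top"):
    z=np.load(n+"0.npz");P,D=z["P"],z["D"];c=optics.get_calibration(n);C=cloud(c,D);hsv=cv2.cvtColor(P,cv2.COLOR_RGB2HSV)
    def bm(k):
        u0,u1,v0,v1=bx[n][k];B=np.zeros(D.shape,bool);B[v0:v1,u0:u1]=1;return B
    B=bm("dial")
    # rim: silhouette of dial top via depth slab
    q=C[B&(C[...,2]>.0165)&(C[...,2]<.0275)][:,:2]
    (x,y),r=cv2.minEnclosingCircle((q*1000).astype(np.float32));print(n,"dial",x,y,r)
    h=cv2.convexHull((q*1000).astype(np.float32))[:,0]
    s=least_squares(lambda p:np.hypot(*(h-p[:2]).T)-p[2],[x,y,52],loss="soft_l1");print(" hullfit",s.x)
    m=B&(hsv[...,1]>110)&(hsv[...,0]<25)&(P[...,0]>90)
    v,u=np.nonzero(m);w=hsv[...,1][m].astype(float)-90
    mk=onz(c,np.average(u,weights=w),np.average(v,weights=w),.022);print(" mark",len(u),mk, "ang",np.degrees(np.arctan2(mk[1]-s.x[1]/1e3,mk[0]-s.x[0]/1e3)))
    q=C[B&(C[...,2]>.046)];mm=q.mean(0);_,_,V=np.linalg.svd((q-mm)[:,:2]);print(" bar",len(q),mm,V[0],np.degrees(np.arctan2(V[0,1],V[0,0])))
    B=bm("tong")
    for a,p,m in comps(B&(P.max(2)<95 if n=="scene" else B&(P.max(2)<80)),5):
        w=P.max(2)[m]; v,u=np.nonzero(m);w=130.-w;pp=np.array([np.average(u,weights=w),np.average(v,weights=w)])
        print(" pad",a,pp,onz(c,*pp,.03 if n=="top" else .02))
    for a,p,m in comps(B&(hsv[...,1]>(90))&(hsv[...,0]<25),3):
        print(" jaw",a,p,onz(c,*p,.026 if n=="top" else .02))
    q=C[bm("cam")]
    for lo,hi in((.008,.016),(.13,.16),(.16,.2),(.2,.225)):
        k=q[(q[:,2]>lo)&(q[:,2]<hi)]
        if len(k)>5: print(" cam",lo,len(k),np.percentile(k,2,axis=0),np.percentile(k,98,axis=0),cv2.minAreaRect((k[:,:2]*1000).astype(np.float32)))
```

```text
scene dial 444.0111389160156 317.21514892578125 52.335384368896484
 hullfit [443.9175 316.8623  49.7154]
 mark 6 [0.4722 0.3449 0.022 ] ang 44.76831089562481
 bar 44 [0.5232 0.1972 0.1626] [-0.5588  0.8293] 123.97164499126445
 pad 19 [314.7222 196.2107] [0.4554 0.0796 0.02  ]
 pad 76 [336.9334 205.3411] [0.5359 0.0958 0.02  ]
 pad 64 [326.7343 212.5739] [0.5319 0.0505 0.02  ]
 jaw 36 [363.8056 218.9444] [0.6346 0.1058 0.02  ]
 jaw 33 [349.2727 231.9091] [0.6328 0.0355 0.02  ]
 cam 0.008 1530 [ 0.7843 -0.1073  0.0083] [0.9099 0.0067 0.0141] ((762.6985473632812, -17.3466796875), (154.0840301513672, 339.1181945800781), 69.35773468017578)
 cam 0.13 316 [ 0.7843 -0.1088  0.1319] [ 0.8896 -0.0042  0.1595] ((854.1207275390625, -72.77288818359375), (144.98995971679688, 92.9183349609375), 33.92490005493164)
 cam 0.16 1037 [ 0.7697 -0.1088  0.1619] [ 0.8894 -0.0095  0.199 ] ((828.3556518554688, -52.22016906738281), (122.67514038085938, 116.39482879638672), 0.49281981587409973)
 cam 0.2 1189 [ 0.8277 -0.1049  0.2006] [0.8868 0.0061 0.2193] ((857.0538330078125, -48.80087661743164), (62.975574493
[... 463 characters left out ...]
w 10 [312.6 180.7] [0.6322 0.0403 0.026 ]
 cam 0.008 359 [ 0.7818 -0.106   0.0084] [0.8686 0.016  0.0158] ((837.4208984375, -53.781272888183594), (134.64205932617188, 214.58737182617188), 18.02216148376465)
 cam 0.13 64 [ 0.7657 -0.1041  0.135 ] [0.8274 0.0089 0.1595] ((796.6714477539062, -47.7418098449707), (62.71811294555664, 114.50174713134766), 0.5134916305541992)
 cam 0.16 435 [ 0.7662 -0.1005  0.164 ] [0.8295 0.0064 0.1994] ((825.6715698242188, -48.644657135009766), (123.80138397216797, 116.89973449707031), 2.3249270915985107)
 cam 0.2 624 [ 0.8185 -0.1037  0.2005] [0.8843 0.0099 0.2222] ((836.878662109375, -48.08092498779297), (99.42910766601562, 116.8414077758789), 3.309108018875122)
```

Run:
```python
from h import *
np.set_printoptions(precision=4,suppress=True)
X=np.array([.444,.317])
for n in("scene","top"):
    z=np.load(n+"0.npz");P,D=z["P"],z["D"];c=optics.get_calibration(n);C=cloud(c,D)
    m=(np.hypot(C[...,0]-X[0],C[...,1]-X[1])<.03)&(C[...,2]>.042)&(C[...,2]<.065)
    q=C[m];g=P.max(2)[m]
    r=cv2.minAreaRect((q[:,:2]*1000).astype(np.float32))
    mm=q.mean(0);_,_,V=np.linalg.svd((q-mm)[:,:2])
    print(n,len(q),mm,np.degrees(np.arctan2(V[0,1],V[0,0])),r)
    # bright pointer
    K=(np.hypot(C[...,0]-X[0],C[...,1]-X[1])<.023)&(C[...,2]>.03)
    v,u=np.nonzero(K&(P.max(2)>75));w=P.max(2)[v,u]
    p=onz(c,u,v,.056)[:,:2]-X
    print(" bright mean",np.average(p,axis=0,weights=w),len(u))
    v,u=np.nonzero(m);p=onz(c,u,v,.056)[:,:2]
    print(" plane rect",cv2.minAreaRect((p*1000).astype(np.float32)))
```

```text
scene 46 [0.4438 0.3146 0.0507] -13.75176399466047 ((443.9735107421875, 314.7913513183594), (11.804397583007812, 42.68658447265625), 72.14434814453125)
 bright mean [-0.0039 -0.0019] 16
 plane rect ((447.2044677734375, 307.6644287109375), (18.776168823242188, 48.47966384887695), 70.0855484008789)
top 48 [0.4427 0.3175 0.0544] 165.19519608463008 ((442.87786865234375, 318.44964599609375), (11.610893249511719, 42.904273986816406), 76.11747741699219)
 bright mean [ 0.0117 -0.0015] 4
 plane rect ((442.6825866699219, 316.98504638671875), (13.665102005004883, 42.67959976196289), 73.44691467285156)
```

```bash
cat >> h.py <<'E'
np.set_printoptions(precision=4,suppress=True)
def cur():
    s=monitor.sense();return np.array(s["eef_pos"]),R.from_rotvec(s["orientation"]),s
def down(ydeg):
    y=np.array([np.cos(np.radians(ydeg)),np.sin(np.radians(ydeg)),0]);z=np.array([0,0,-1.]);return R.from_matrix(np.stack([np.cross(y,z),y,z],1))
def delta(p,Rt,p0=None,R0=None):
    if p0 is None: p0,R0,_=cur()
    return R0.inv().apply(np.asarray(p)-p0)*1000,(R0.inv()*Rt).as_rotvec()
E
python3 - <<'E'
from h import *
p,r,s=cur();print(p,"\n",r.as_matrix())
print("knob",[delta([.444,.317,z],down(75+k)) for k in(0,180) for z in (.15,.039)])
for k in(0,180):print("y75->135 j6 change: world yaw +60 = tool z -1.047; start delta",delta(p,down(75+k))[1])
E
```

```text
[0.2341 0.5247 0.2385] 
 [[-0.9132  0.4076 -0.0009]
 [ 0.4076  0.9132 -0.0013]
 [ 0.0003 -0.0016 -1.    ]]
knob [(array([-276.3787, -103.9381,   88.5451]), array([-0.0015, -0.0004, -0.158 ])), (array([-276.4141, -103.7631,  199.5449]), array([-0.0015, -0.0004, -0.158 ])), (array([-276.3787, -103.9381,   88.5451]), array([-0.0007,  0.0023,  2.9836])), (array([-276.4141, -103.7631,  199.5449]), array([-0.0007,  0.0023,  2.9836]))]
y75->135 j6 change: world yaw +60 = tool z -1.047; start delta [-0.0015 -0.0004 -0.158 ]
y75->135 j6 change: world yaw +60 = tool z -1.047; start delta [-0.0007  0.0023  2.9836]
```

Request:
carry_out(travel=[[-60, -22, 20], [-115, -43, 40], [-170, -64, 60], [-225, -85, 80], [-276, -104, 89], [-276, -104, 89], [-276, -104, 140], [-276, -104, 180], [-276, -104, 199], [-276, -104, 199]], angular=[[0, 0, -0.03], [0, 0, -0.06], [0, 0, -0.1], [0, 0, -0.13], [0, 0, -0.158], [0, 0, -0.158], [0, 0, -0.158], [0, 0, -0.158], [0, 0, -0.158], [0, 0, -0.158]], jaw=50)

```text
time_s: 1.35
eef_pos: [0.4427, 0.3178, 0.0394]
orientation: [-0.409, -3.112, 0.002]
ft_force: [0.3, 1.0, 0.0]
gripper_width: 0.586
gripper_force: 0.0
```

Request:
carry_out(travel=[[0, 0, 0], [0, 0, 0], [0, 0, 0], [0, 0, 0], [0, 0, 0], [0, 0, 0]], angular=[[0, 0, 0], [0, 0, 0], [0, 0, 0], [0, 0, 0], [0, 0, 0], [0, 0, 0]], jaw=0, newtons=30)

```text
time_s: 2.1
eef_pos: [0.4454, 0.319, 0.0422]
orientation: [0.41, 3.112, 0.005]
ft_force: [-0.6, 5.4, 7.3]
gripper_width: 0.123
gripper_force: 35.1
```

Request:
carry_out(travel=[[0, 0, -3], [0, 0, -3], [0, 0, -3], [0, 0, -3], [0, 0, -3], [0, 0, -3], [0, 0, -3], [0, 0, -3], [0, 0, -3], [0, 0, -3], [0, 0, -3]], angular=[[0, 0, 0], [0, 0, -0.13], [0, 0, -0.26], [0, 0, -0.39], [0, 0, -0.52], [0, 0, -0.65], [0, 0, -0.78], [0, 0, -0.91], [0, 0, -1.04], [0, 0, -1.045], [0, 0, -1.045]])

```text
time_s: 3.48
eef_pos: [0.4445, 0.3216, 0.0424]
orientation: [-1.195, 2.899, 0.009]
ft_force: [6.3, 23.5, -21.5]
gripper_width: 0.118
gripper_force: 31.1
```

Run:
```python
from h import *
p,r,s=cur();y=r.as_matrix()[:,1];print(p,np.degrees(np.arctan2(y[1],y[0])),s["ft_force"],s["wrist_torque"],s["joint_pos"],s["gripper_width"])
```

```text
[0.4445 0.3216 0.0424] 134.82151653193807 [  6.2812  23.4522 -21.4688] [ 3.8228 -1.1768 -0.0296] [ 0.4066  0.3809  1.8055  0.007   0.9492 -1.9506] 0.11754234580512639
```

Request:
carry_out(travel=[[0, 0, 0], [0, 0, 0], [0, 0, 0], [0, 0, 0]], angular=[[0, 0, 0], [0, 0, 0], [0, 0, 0], [0, 0, 0]], jaw=50)

```text
time_s: 3.98
eef_pos: [0.4442, 0.3174, 0.0435]
orientation: [-1.198, 2.904, -0.0]
ft_force: [0.1, -0.1, -0.2]
gripper_width: 0.583
gripper_force: 0.0
```

Request:
carry_out(travel=[[0, 0, -25], [0, 0, -70], [0, 0, -120], [-60, -5, -150], [-120, -40, -150], [-150, -100, -150], [-150, -100, -150]], angular=[[0, 0, 0], [0, 0, 0], [0, 0, 0], [0, 0, 0.15], [0, 0, 0.3], [0, 0, 0.45], [0, 0, 0.45]])

```text
time_s: 4.85
eef_pos: [0.624, 0.3507, 0.1926]
orientation: [-0.515, 3.099, -0.001]
ft_force: [-0.4, 0.4, 0.1]
gripper_width: 0.585
gripper_force: 0.0
```

Run:
```python
from h import *
X=np.array([.444,.317]);out=[]
p,r,s=cur();print(p,r.as_matrix()[:,:2],s["joint_pos"],s["gripper_width"])
for n,(u0,v0) in(("scene",(356,160)),("top",(237,231))):
    P,D=optics.snapshot(n);np.savez(n+"1.npz",P=P,D=D);c=optics.get_calibration(n);C=cloud(c,D)
    m=(np.hypot(C[...,0]-X[0],C[...,1]-X[1])<.03)&(C[...,2]>.042)&(C[...,2]<.065)
    q=C[m];mm=q.mean(0);_,_,V=np.linalg.svd((q-mm)[:,:2]);print(n,len(q),mm,np.degrees(np.arctan2(V[0,1],V[0,0])))
    out+=[cv2.resize(P[v0-18:v0+18,u0-24:u0+24],(400,300),interpolation=cv2.INTER_CUBIC),cv2.resize(P,(400,300))]
m=np.vstack([np.hstack(out[:2]),np.hstack(out[2:])])
cv2.imwrite("pics/m2.png",np.clip(m*1.4,0,255).astype(np.uint8)[...,::-1])
```

```text
[0.624  0.3507 0.1926] [[-0.9462 -0.3236]
 [-0.3236  0.9462]
 [-0.0003 -0.0008]] [ 0.3471  0.5256  1.2514 -0.0008  1.3643 -1.553 ] 0.5847573498604707
scene 59 [0.445  0.3146 0.0503] 45.28873138285024
top 44 [0.443  0.3168 0.0548] -134.76729719169296
```

View pics/m2.png

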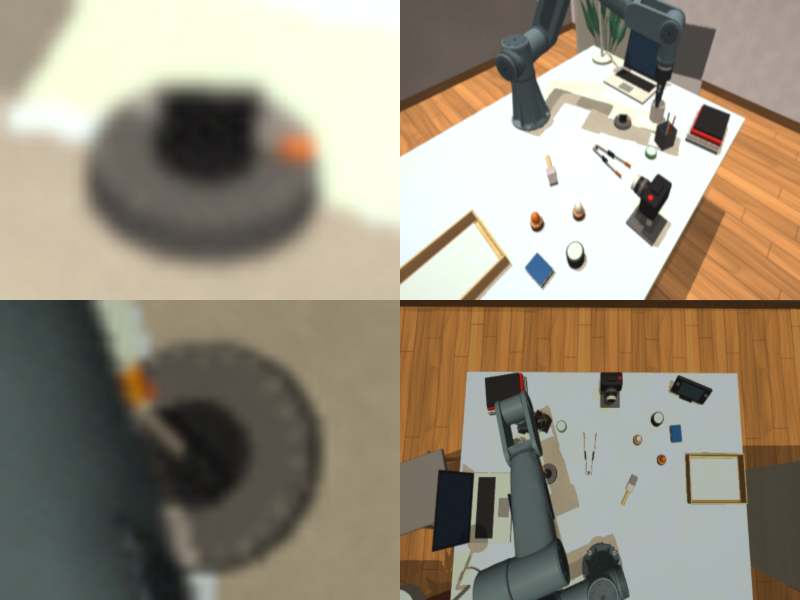

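Knob bar is now at 45° in both views, with the white pointer reaching the orange mark (top crop (140,390) on 8.3x zoom). Next, the tongs.

Run:
```python
from h import *
for z in(.12,.010): print(delta([.533,.0765,z],down(88)))
```

```text
(array([ 173.4626, -230.8251,   72.6466]), array([-0.0004, -0.001 ,  0.367 ]))
(array([ 173.3432, -230.8057,  182.6465]), array([-0.0004, -0.001 ,  0.367 ]))
```

Request:
carry_out(travel=[[30, -40, 0], [65, -85, 0], [100, -130, 0], [130, -175, 30], [173, -231, 72], [173, -231, 72], [173, -231, 120], [173, -231, 155], [173, -231, 175], [173, -231, 182], [173, -231, 182]], angular=[[0, 0, 0.06], [0, 0, 0.13], [0, 0, 0.2], [0, 0, 0.28], [0, 0, 0.367], [0, 0, 0.367], [0, 0, 0.367], [0, 0, 0.367], [0, 0, 0.367], [0, 0, 0.367], [0, 0, 0.367]], jaw=80)

```text
time_s: 6.32
eef_pos: [0.533, 0.0785, 0.0118]
orientation: [0.051, 3.141, 0.0]
ft_force: [-0.4, 0.4, 0.6]
gripper_width: 0.936
gripper_force: 0.0
```

Run:
```python
from h import *
p,r,s=cur();print(p,r.as_matrix()[:,1],s["ft_force"],s["gripper_width"])
out=[]
for n,(u0,v0) in(("scene",(338,212)),("top",(303,205))):
    P,D=optics.snapshot(n);np.savez(n+"2.npz",P=P,D=D)
    out.append(cv2.resize(P[v0-36:v0+36,u0-48:u0+48],(400,300),interpolation=cv2.INTER_CUBIC))
cv2.imwrite("pics/m3.png",np.clip(np.hstack(out)*1.4,0,255).astype(np.uint8)[...,::-1])
```

```text
[0.533  0.0785 0.0118] [0.0322 0.9995 0.0002] [-0.4172  0.4449  0.5624] 0.9364784791513311
```

View pics/m3.png

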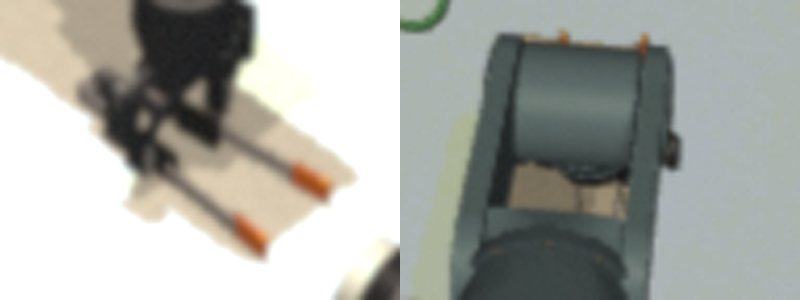

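The fingers stand either side of the pads, with the jaws unmoved at crop (250,238) and (310,182). Close to the carry width.

Request:
carry_out(travel=[[0, 0, 0], [0, 0, 0], [0, 0, 0], [0, 0, 0], [0, 0, 0]], angular=[[0, 0, 0], [0, 0, 0], [0, 0, 0], [0, 0, 0], [0, 0, 0]], jaw=47, newtons=40)

```text
time_s: 7.05
eef_pos: [0.5343, 0.0777, 0.0129]
orientation: [0.053, 3.138, -0.0]
ft_force: [-0.3, 1.0, 7.4]
gripper_width: 0.556
gripper_force: 7.1
```

Request:
carry_out(travel=[[0, 0, -5], [0, 0, -15], [0, 0, -30], [0, 0, -60], [0, 0, -100], [0, 0, -100]], angular=[[0, 0, 0], [0, 0, 0], [0, 0, 0], [0, 0, 0], [0, 0, 0], [0, 0, 0]])

```text
time_s: 7.8
eef_pos: [0.5359, 0.0776, 0.1157]
orientation: [0.053, 3.133, -0.001]
ft_force: [0.8, 1.2, -0.9]
gripper_width: 0.55
gripper_force: 4.5
```

Run:
```python
from h import *
p,r,s=cur();print(p,r.as_matrix()[:,1],s["ft_force"],s["wrist_torque"],s["gripper_width"]*85.4,s["gripper_force"])
out=[]
for n in("scene","top"):
    P,D=optics.snapshot(n);np.savez(n+"3.npz",P=P,D=D);c=optics.get_calibration(n);C=cloud(c,D)
    u0,v0=proj(c,[.58,.077,.11]).astype(int);print(u0,v0)
    for a,q,m in comps(orange(P),6):
        if abs(q[0]-u0)<60 and abs(q[1]-v0)<60: print(n,a,q,np.median(C[m],0))
    out.append(cv2.resize(P[v0-36:v0+36,u0-48:u0+48],(400,300),interpolation=cv2.INTER_CUBIC))
cv2.imwrite("pics/m4.png",np.clip(np.hstack(out)*1.4,0,255).astype(np.uint8)[...,::-1])
```

```text
[0.5359 0.0776 0.1157] [ 0.0337  0.9994 -0.0004] [ 0.8084  1.2279 -0.8658] [ 0.0244 -0.0774 -0.0182] 46.98912360998587 4.515527678504441
345 194
scene 24 [365.875 197.   ] [0.6379 0.0971 0.1239]
scene 37 [354.6757 206.8919] [0.6356 0.0437 0.1258]
301 190
```

View pics/m4.png

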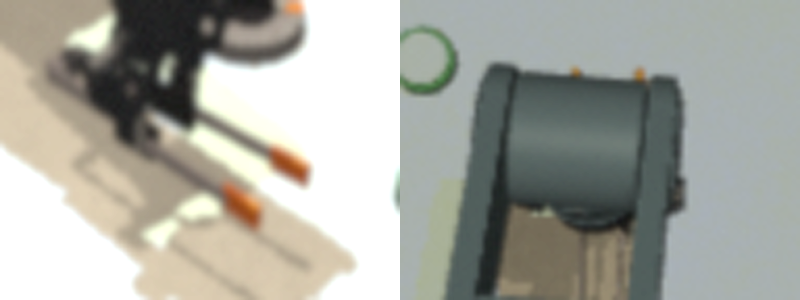

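The tongs are held level, jaws at scene (366,197) and (355,207), about 53 mm apart. Now locate the amber egg precisely, along with the camera.

```bash
cat >> h.py <<'E'
def tri(c1,p1,c2,p2):
    A=[];b=[]
    for c,p in((c1,p1),(c2,p2)):
        d=ray(c,*p);d/=np.linalg.norm(d);M=np.eye(3)-np.outer(d,d);A.append(M);b.append(M@np.array(c["eye"]))
    x,res,*_=np.linalg.lstsq(np.vstack(A),np.hstack(b),rcond=None);return x,np.sqrt(res)
E
python3 - <<'E'
from h import *
pp={}
for n in("scene","top"):
    z=np.load(n+"3.npz");P,D=z["P"],z["D"];c=optics.get_calibration(n);C=cloud(c,D)
    near=np.hypot(C[...,0]-.515,C[...,1]+.35)<.05
    e=near&(C[...,2]>.038)&orange(P)
    v,u=np.nonzero(e);uu=(u.min()+u.max())/2,(v.min()+v.max())/2
    pp[n]=(c,(u.mean(),v.mean()));print(n,len(u),u.mean(),v.mean(),uu)
    print(" on z.051",onz(c,u.mean(),v.mean(),.051))
    # sphere-ish fit: horizontal circle radius 17 around z .047-.055
    q=C[near&(C[...,2]>.042)&(C[...,2]<.060)]
    from scipy.optimize import least_squares
    f0=lambda a:np.hypot(q[:,0]-a[0],q[:,1]-a[1])-.0165
    print(" circ",len(q),least_squares(f0,[.515,-.35],loss="soft_l1",f_scale=.002).x)
    q=C[near&(C[...,2]>.024)&(C[...,2]<.036)][:,:2]
    print(" stand",cv2.minEnclosingCircle((q*1000).astype(np.float32)),"tip",C[near&(C[...,2]>.068)].mean(0) )
print(tri(*pp["scene"],*pp["top"]))
P=np.load("scene3.npz")["P"];print(cur()[0])
# camera lens & body in both views
for n in("scene","top"):
    z=np.load(n+"0.npz");c=optics.get_calibration(n);C=cloud(c,z["D"]);q=C[(C[...,2]>.13)&(abs(C[...,1]+.05)<.1)&(C[...,0]>.74)&(C[...,0]<.93)]
    fr=q[(q[:,0]<.785)];print(n,"lens",len(fr),np.percentile(fr,[1,50,99],axis=0))
    b=q[(q[:,2]>.2)];print(" body",cv2.minAreaRect((b[:,:2]*1000).astype(np.float32)))
    for lo,hi in((.835,.85),(.85,.865),(.865,.88)):
        k=b[(b[:,0]>lo)&(b[:,0]<hi)];print("  y range",np.percentile(k[:,1],[1,99]) if len(k) else None)
    ft=C[(C[...,2]>.009)&(C[...,2]<.017)&(abs(C[...,1]+.05)<.075)&(C[...,0]>.77)&(C[...,0]<.93)]
    print(" foot",cv2.minAreaRect((ft[:,:2]*1000).astype(np.float32)))
E
```

```text
scene 132 215.87878787878788 290.4469696969697 (np.float64(217.0), np.float64(291.0))
 on z.051 [ 0.5146 -0.3539  0.051 ]
 circ 60 [ 0.513 -0.353]
 stand ((515.14599609375, -353.79083251953125), 25.732370376586914) tip [ 0.5152 -0.3532  0.0709]
top 43 421.5348837209302 212.25581395348837 (np.float64(421.5), np.float64(212.0))
 on z.051 [ 0.5122 -0.3555  0.051 ]
 circ 14 [ 0.5127 -0.3527]
 stand ((512.40185546875, -351.70660400390625), 25.711809158325195) tip [ 0.5132 -0.352   0.0719]
(array([ 0.513 , -0.3547,  0.0499]), array([0.0019]))
[0.533  0.0777 0.1119]
scene lens 161 [[ 0.7674 -0.0785  0.1538]
 [ 0.7755 -0.0645  0.1863]
 [ 0.7847 -0.028   0.1946]]
 body ((857.0538330078125, -48.80087661743164), (62.9755744934082, 118.60520935058594), 0.12862294912338257)
  y range [-0.1071  0.0075]
  y range [-0.1061  0.0077]
  y range [-0.1061  0.0078]
 foot ((847.056884765625, -49.49922180175781), (130.12167358398438, 120.17131042480469), 0.643851101398468)
top lens 156 [[ 0.7649 -0.0751  0.1453]
 [ 0.7709 -0.047   0.1844]
 [ 0.7847 -0.0207  0.1986]]
 body ((836.878662109375, -48.08092498779297), (99.42910766601562, 116.8414077758789), 3.309108018875122)
  y range [-0.1035  0.0099]
  y range [-0.1039  0.01  ]
  y range [-0.1042  0.01  ]
 foot ((828.5733642578125, -43.01513671875), (127.20862579345703, 95.8201904296875), 88.32811737060547)
```

Run:
```python
from h import *
P,D=optics.snapshot("scene");c=optics.get_calibration("scene");C=cloud(c,D)
a=[np.median(C[m],0) for k,q,m in comps(orange(P),6) if abs(q[0]-358)<30 and abs(q[1]-203)<25];print(a)
p,r,s=cur();j=np.mean(a,0)-[.0006,-.0016,.003];print(p,r.as_rotvec(),j,"tool frame",r.inv().apply(j-p)*1000)
print(r.as_matrix())
```

```text
[array([0.6344, 0.097 , 0.1182]), array([0.635 , 0.0442, 0.1203])]
[0.5323 0.0778 0.1109] [-0.0531 -3.1403 -0.0001] [0.6341 0.0722 0.1163] tool frame [-101.9201   -2.1071   -5.4507]
[[-0.9994  0.0338 -0.0009]
 [ 0.0338  0.9994  0.0001]
 [ 0.0009  0.     -1.    ]]
```

```bash
cat >> h.py <<'E'
def tcp_for(jaw,head,off):  # off: jaw in (fwd,left,up) mm from TCP
    h=np.radians(head);F=np.array([np.cos(h),np.sin(h),0]);L=np.array([-F[1],F[0],0])
    return np.asarray(jaw)-(off[0]*F+off[1]*L+np.array([0,0,off[2]]))/1000
E
python3 - <<'E'
from h import *
for z in(.051+.07,.051):
  t=tcp_for([.5137,-.353,z],-34.5,(101.5,-1.5,4.5));print(t,delta(t,down(55.5)))
E
```

```text
[ 0.4309 -0.2943  0.1165] (array([  88.7462, -375.2554,   -5.5485]), array([-0.0002, -0.0009,  0.5683]))
[ 0.4309 -0.2943  0.0465] (array([  88.6848, -375.2586,   64.4514]), array([-0.0002, -0.0009,  0.5683]))
```

Request:
carry_out(travel=[[5, -20, -6], [14, -60, -12], [25, -105, -12], [36, -152, -12], [47, -200, -12], [58, -247, -12], [68, -290, -12], [77, -328, -12], [84, -358, -10], [88, -372, -8], [89, -375, -6], [89, -375, -6]], angular=[[0, 0, 0.03], [0, 0, 0.08], [0, 0, 0.15], [0, 0, 0.22], [0, 0, 0.3], [0, 0, 0.37], [0, 0, 0.44], [0, 0, 0.5], [0, 0, 0.55], [0, 0, 0.568], [0, 0, 0.568], [0, 0, 0.568]])

```text
time_s: 9.45
eef_pos: [0.4311, -0.2929, 0.1165]
orientation: [-0.929, -3.0, -0.002]
ft_force: [-0.4, -0.3, -1.6]
gripper_width: 0.552
gripper_force: 4.5
```

Request:
carry_out(travel=[[0, 0, 0], [0, 0, 0]], angular=[[0, 0, 0], [0, 0, 0]])

```text
time_s: 9.7
eef_pos: [0.4317, -0.2934, 0.1174]
orientation: [0.929, 3.001, -0.0]
ft_force: [0.5, 0.7, -0.5]
gripper_width: 0.552
gripper_force: 4.5
```

```bash
cat >> h.py <<'E'
def look(name,w,k):
    out=[]
    for n in("scene","top"):
        P,D=optics.snapshot(n);np.savez(f"{n}{k}.npz",P=P,D=D);c=optics.get_calibration(n)
        u0,v0=proj(c,np.asarray(w)).astype(int);print(n,"crop at",u0-48,v0-36)
        out.append(cv2.resize(P[v0-36:v0+36,u0-48:u0+48],(400,300),interpolation=cv2.INTER_CUBIC))
    cv2.imwrite(f"pics/{name}.png",np.clip(np.hstack(out)*1.4,0,255).astype(np.uint8)[...,::-1])
E
python3 - <<'E'
from h import *
p,r,s=cur();print(p,r.as_matrix(),s["gripper_width"]*85.4,s["gripper_force"])
look("m5",[.5,-.34,.09],5)
for n in("scene","top"):
    z=np.load(n+"5.npz");P,D=z["P"],z["D"];c=optics.get_calibration(n);C=cloud(c,D)
    for a,q,m in comps(orange(P)&(C[...,2]>.09)&(C[...,2]<.15)&(np.hypot(C[...,0]-.51,C[...,1]+.35)<.08),4): print(n,a,q,np.median(C[m],0),r.inv().apply(np.median(C[m],0)-p)*1000)
E
```

```text
[ 0.4317 -0.2934  0.1174] [[-0.825   0.5651  0.0002]
 [ 0.5651  0.825  -0.0001]
 [-0.0002  0.0001 -1.    ]] 47.15003063959964 4.5174972286713455
scene crop at 165 238
top crop at 372 178
scene 13 [222.3846 269.8462] [ 0.5322 -0.3297  0.1294] [-103.4879   26.8918  -11.9164]
scene 8 [199.75 276.5 ] [ 0.5057 -0.3749  0.1265] [-107.164   -25.4731   -9.099 ]
```

View pics/m5.png

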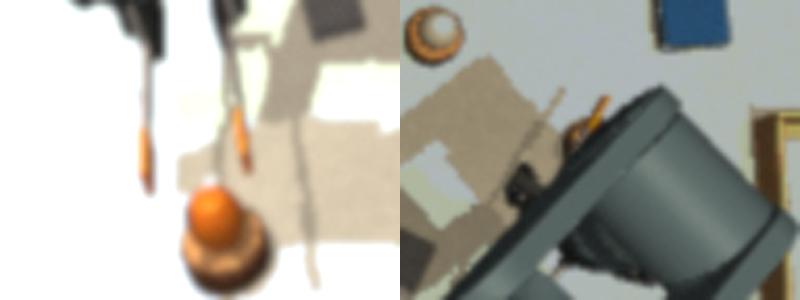

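The jaws straddle the egg: scene crop (147,160) and (243,140), egg at (213,217) below and in front. Now fine-tune and descend.

Run:
```python
from h import *
t=tcp_for([.5137,-.353,.051],-34.4,(102,-0.5,5.5));print(t,delta(t,down(55.6)))
```

```text
[ 0.4298 -0.295   0.0455] (array([ 0.7421, -2.0681, 71.9566]), array([-0.    ,  0.0003, -0.0005]))
```

Request:
carry_out(travel=[[1, -2, 0], [1, -2, 15], [1, -2, 35], [1, -2, 55], [1, -2, 67], [1, -2, 71], [1, -2, 71]], angular=[[0, 0, 0], [0, 0, 0], [0, 0, 0], [0, 0, 0], [0, 0, 0], [0, 0, 0], [0, 0, 0]])

```text
time_s: 10.68
eef_pos: [0.4294, -0.2952, 0.0462]
orientation: [-0.931, -3.0, -0.0]
ft_force: [0.0, -0.2, -0.8]
gripper_width: 0.551
gripper_force: 4.5
```

Run:
```python
from h import *
p,r,s=cur();print(p,s["ft_force"],s["gripper_width"]*85.4,s["gripper_force"])
look("m6",[.5137,-.353,.051],6)
```

```text
[ 0.4294 -0.2952  0.0462] [ 0.0425 -0.1745 -0.7774] 47.024970490401884 4.5170052692628815
scene crop at 167 254
top crop at 372 175
```

View pics/m6.png

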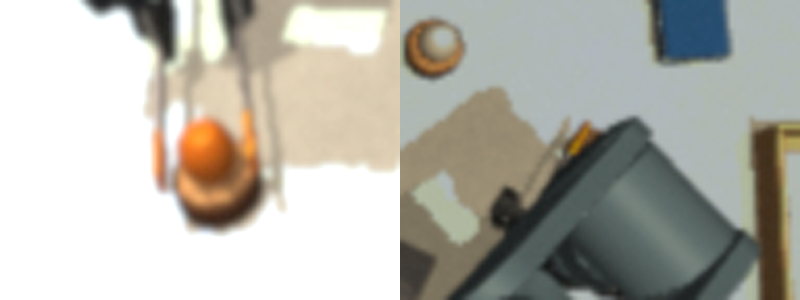

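The jaws flank the egg evenly (scene crop: jaws (157,160) and (250,135), egg (206,150)). Close.

Request:
carry_out(travel=[[0, 0, 0], [0, 0, 0], [0, 0, 0], [0, 0, 0]], angular=[[0, 0, 0], [0, 0, 0], [0, 0, 0], [0, 0, 0]], jaw=41)

```text
time_s: 11.28
eef_pos: [0.4294, -0.2952, 0.0464]
orientation: [0.931, 3.0, -0.0]
ft_force: [-0.2, 0.2, -1.4]
gripper_width: 0.481
gripper_force: 5.3
```

Request:
carry_out(travel=[[0, 0, 0], [0, 0, 0], [0, 0, 0], [0, 0, 0], [0, 0, 0]], angular=[[0, 0, 0], [0, 0, 0], [0, 0, 0], [0, 0, 0], [0, 0, 0]], jaw=32, newtons=50)

```text
time_s: 11.9
eef_pos: [0.4294, -0.2952, 0.0464]
orientation: [0.931, 3.0, -0.0]
ft_force: [-0.3, 0.5, 1.3]
gripper_width: 0.452
gripper_force: 50.0
```

Request:
carry_out(travel=[[0, 0, -4], [0, 0, -12], [0, 0, -24], [0, 0, -40], [0, 0, -60], [0, 0, -85], [0, 0, -105], [0, 0, -115], [0, 0, -118], [0, 0, -118]], angular=[[0, 0, 0], [0, 0, 0], [0, 0, 0], [0, 0, 0], [0, 0, 0], [0, 0, 0], [0, 0, 0], [0, 0, 0], [0, 0, 0], [0, 0, 0]])

```text
time_s: 13.15
eef_pos: [0.4291, -0.2949, 0.164]
orientation: [-0.931, -3.0, -0.0]
ft_force: [0.1, 0.4, -0.9]
gripper_width: 0.454
gripper_force: 50.4
```

Run:
```python
from h import *
p,r,s=cur();print(p,r.as_matrix(),s["ft_force"],s["wrist_torque"],s["gripper_width"]*85.4,s["gripper_force"])
look("m7",[.5137,-.353,.165],7)
```

```text
[ 0.4291 -0.2949  0.164 ] [[-0.8243  0.5661 -0.0004]
 [ 0.5661  0.8243  0.0004]
 [ 0.0006  0.0001 -1.    ]] [ 0.0634  0.3525 -0.903 ] [0.0274 0.0596 0.0374] 38.76095873977901 50.35492300987244
scene crop at 158 227
top crop at 381 171
```

View pics/m7.png

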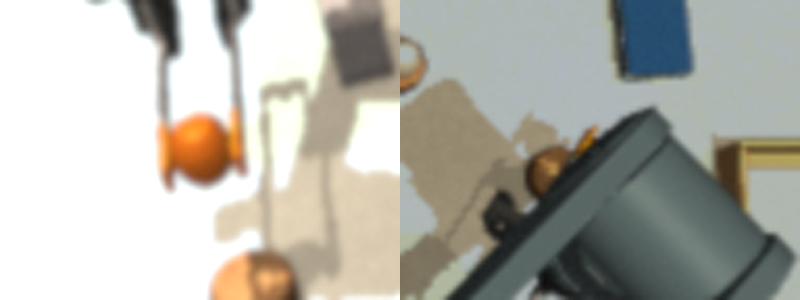

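The egg hangs between the jaws, clear of its stand (scene ≈ (207,263), stand now empty). Measure it relative to the tool.

```bash
cat >> h.py <<'E'
from scipy.optimize import least_squares
def egg(P,D,c,g,rad=.035):
    C=cloud(c,D);m=orange(P)&(np.linalg.norm(C-g,axis=-1)<rad)
    # egg body: middle of blob, erode jaws off
    v,u=np.nonzero(m);q=C[m];k=np.linalg.norm(np.c_[u,v]-proj(c,np.asarray(g)),axis=1)<8
    q=q[k]
    # ellipsoid of half axes 17,17,22 upright
    s=least_squares(lambda a:(np.linalg.norm((q-a)/[.017,.017,.022],axis=1)-1)*.018,g,loss="soft_l1",f_scale=.002)
    return s.x,len(q),np.abs(s.fun).mean(),(u.mean(),v.mean()),(u.min(),u.max(),v.min(),v.max())
E
python3 - <<'E'
from h import *
p,r,s=cur();c=optics.get_calibration("scene")
z0=np.load("scene3.npz");print("rest check",egg(z0["P"],z0["D"],c,np.array([.5137,-.353,.051])))
z=np.load("scene7.npz");g=np.array([.5137,-.353,.169])
e=egg(z["P"],z["D"],c,g);e=egg(z["P"],z["D"],c,e[0]);print(e,r.inv().apply(e[0]-p)*1000)
for zz in(.165,.169,.173):print(onz(c,207,263,zz))
zt=np.load("top7.npz");ct=optics.get_calibration("top")
print(cv2.minEnclosingCircle(np.argwhere(orange(z["P"])&(np.linalg.norm(cloud(c,z["D"])-e[0],axis=-1)<.035)).astype(np.float32)))
f=np.array([.666,-.049,.165]);print(f)
for hd in(-4,):
    for off in((102,-.5,5),tuple((r.inv().apply(e[0]-p)*[-1000,1000,-1000]))):
        t=tcp_for(f,hd,off);print(off,t,delta(t,down(90+hd)))
E
```

```text
rest check (array([ 0.5133, -0.3527,  0.0507]), 132, np.float64(0.000913675379099611), (np.float64(215.97058823529412), np.float64(290.63235294117646)), (np.int64(211), np.int64(223), np.int64(284), np.int64(298)))
(array([ 0.5124, -0.3525,  0.1677]), 167, np.float64(0.0009193921980745576), (np.float64(205.7), np.float64(261.97)), (np.int64(197), np.int64(215), np.int64(255), np.int64(269))) [-101.4962   -0.3656   -4.3753]
[ 0.5143 -0.3512  0.165 ]
[ 0.5173 -0.3523  0.169 ]
[ 0.5202 -0.3535  0.173 ]
((261.5, 205.5), 10.12432861328125)
[ 0.666 -0.049  0.165]
(102, -0.5, 5) [ 0.5643 -0.0414  0.16  ] (array([ 31.829 , 285.4462,   3.605 ]), array([ 0.0008, -0.0014, -0.532 ]))
(np.float64(101.49619461760668), np.float64(-0.3656188286241441), np.float64(4.375283872241753)) [ 0.5648 -0.0416  0.1606] (array([ 31.3277, 285.5862,   2.9795]), array([ 0.0008, -0.0014, -0.532 ]))
```

Request:
carry_out(travel=[[1, 8, 0], [3, 27, 0], [6, 55, 0], [10, 87, 1], [13, 120, 1], [17, 153, 2], [21, 187, 2], [25, 220, 3], [28, 250, 3], [30, 270, 3], [31, 281, 3], [31, 286, 3]], angular=[[0, 0, -0.02], [0, 0, -0.06], [0, 0, -0.11], [0, 0, -0.17], [0, 0, -0.23], [0, 0, -0.29], [0, 0, -0.35], [0, 0, -0.41], [0, 0, -0.47], [0, 0, -0.51], [0, 0, -0.525], [0, 0, -0.532]])

```text
time_s: 14.75
eef_pos: [0.5658, -0.0414, 0.1612]
orientation: [-0.108, -3.139, 0.0]
ft_force: [0.0, -0.3, -1.1]
gripper_width: 0.45
gripper_force: 50.5
```

Request:
carry_out(travel=[[0, 0, 0], [0, 0, 0], [0, 0, 0], [0, 0, 0]], angular=[[0, 0, 0], [0, 0, 0], [0, 0, 0], [0, 0, 0]])

```text
time_s: 15.25
eef_pos: [0.5656, -0.0422, 0.1613]
orientation: [0.111, 3.14, -0.0]
ft_force: [-0.1, -0.3, -1.8]
gripper_width: 0.456
gripper_force: 50.5
```

Run:
```python
from h import *
p,r,s=cur();print(p,r.as_matrix()[:,1],s["ft_force"],s["gripper_width"]*85.4,s["gripper_force"],s["qvel"])
f=np.array([.666,-.049,.165]);look("m8",f,8);c=optics.get_calibration("scene")
z=np.load("scene8.npz");e=egg(z["P"],z["D"],c,f);e=egg(z["P"],z["D"],c,e[0]);print(e,"err mm",(f-e[0])*1000,"tool",r.inv().apply(f-e[0])*1000)
# lens front recheck: near front plane points, bright/dark
C=cloud(c,z["D"]);q=C[(C[...,0]>.755)&(C[...,0]<.80)&(C[...,2]>.12)&(C[...,2]<.21)&(abs(C[...,1]+.05)<.05)]
print(np.percentile(q,[0,1,3,10],axis=0)[:,0],q[:,2].min(),q[:,2].max(),q[:,1].min(),q[:,1].max())
for n in("scene","top"):
    c=optics.get_calibration(n);C=cloud(c,np.load(n+"0.npz")["D"])
    q=C[(C[...,0]>.775)&(C[...,0]<.815)&(C[...,2]>.13)&(C[...,2]<.21)&(abs(C[...,1]+.05)<.05)]
    print(n,len(q),least_squares(lambda a:np.hypot(q[:,1]-a[0],q[:,2]-a[1])-a[2],[-.049,.165,.03],loss="soft_l1",f_scale=.001).x)
```

```text
[ 0.5656 -0.0422  0.1613] [ 0.0704  0.9975 -0.0001] [-0.1004 -0.2768 -1.7644] 38.903022725130604 50.45703649520874 [ 0.0013 -0.0003 -0.0019  0.0012 -0.0015  0.0008]
scene crop at 294 185
top crop at 290 126
(array([ 0.6664, -0.0521,  0.1644]), 165, np.float64(0.0018947848256716518), (np.float64(341.7696629213483), np.float64(221.61797752808988)), (np.int64(333), np.int64(350), np.int64(214), np.int64(229))) err mm [-0.3563  3.1045  0.6134] tool [ 0.574   3.0717 -0.6136]
[0.7674 0.7677 0.7687 0.7704] 0.14519852963080915 0.19679272650104407 -0.08030894571956043 -0.025405040859042605
scene 433 [-0.0481  0.1641  0.0312]
top 215 [-0.0476  0.1668  0.0303]
```

View pics/m8.png

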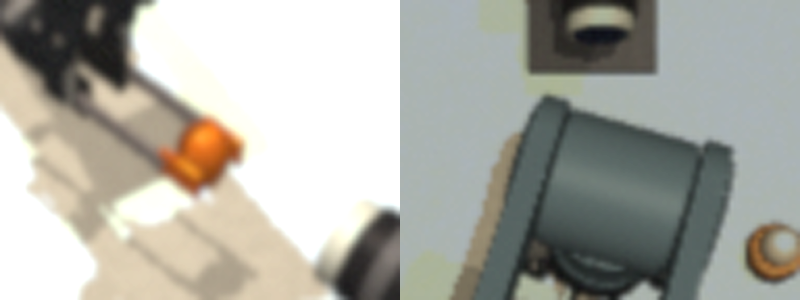

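Egg held between the jaws at scene ≈ (343,221), upright and well short of the lens. The fit is pulled slightly towards the near jaw, and kinematics puts it about 1.7 mm to the right, so I'll nudge 2 mm left.

Request:
carry_out(travel=[[0, 1, 0], [0, 2, 0], [0, 2, 0], [0, 2, 0], [0, 2, 0], [0, 2, 0], [0, 2, 0], [0, 2, 0]], angular=[[0, 0, 0], [0, 0, 0], [0, 0, 0], [0, 0, 0], [0, 0, 0], [0, 0, 0], [0, 0, 0], [0, 0, 0]])

```text
time_s: 16.35
eef_pos: [0.5658, -0.0398, 0.1613]
orientation: [-0.11, -3.14, -0.0]
ft_force: [-1.2, 0.2, -1.6]
gripper_width: 0.452
gripper_force: 50.5
```

Run:
```python
from h import *
p,r,s=cur();print(p,s["gripper_force"],s["qvel"],r.apply([-101.5,-.37,-4.4])/1000+p)
P,D=optics.snapshot("scene");c=optics.get_calibration("scene");print(egg(P,D,c,np.array([.666,-.05,.165]))[0])
C=cloud(c,D);X=np.array([.444,.317]);q=C[(np.hypot(C[...,0]-X[0],C[...,1]-X[1])<.03)&(C[...,2]>.042)&(C[...,2]<.065)]
if len(q)>9:
    V=np.linalg.svd((q-q.mean(0))[:,:2])[2];print("knob",np.degrees(np.arctan2(V[0,1],V[0,0])))
print(job.hand_in())
```

```text
[ 0.5658 -0.0398  0.1613] 50.45712411403656 [-0.0019 -0.0001 -0.0018  0.0009  0.0001  0.0001] [ 0.667  -0.0473  0.1657]
[ 0.6663 -0.0506  0.1641]
knob 45.48803439901578
the job is handed in; nothing more can be done
None
```

The job is handed in at about 16 s: the knob's pointer sits on the orange mark (knob about 45°, mark about 44.7°), and the tongs hold the amber egg still in front of the lens, within about 3 mm of the focus point by my measurements.

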